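# Push the stuck stopper out of the batter nozzle

## Robot

A 6-joint arm with a two-finger parallel gripper is mounted at the origin on the work surface. World frame = base frame: x ahead of the robot, y to its left, z up, the work surface at z = 0. Lengths are in m, angles in degrees, forces in N, time in s.
With the tool pointing down it reaches from about 0.3 to 0.75 m from the base axis. Payload 8.5 kg.
Tool frame: the origin (TCP) lies on the centre line of the jaws, within the pads' length; the fingertips stand 14 mm ahead of it and the grasp point (between the pads) lies 5 mm behind it; z points along the fingers, x is the direction in which the jaws open and shut, and the axes are right-handed (so a half turn about z gives the same grasp; the last joint's range is limited). The gripper opens to 85 mm and grips with 20 to 120 N. Pads are 22 mm wide; open, the fingers measure 114 mm over their backs; the gripper's body (76 mm by 85 mm) begins 54 mm behind the grasp point. The pads swing forward as they close: fully open they stand 13 mm farther back than shut.
Start: joints at [-84.7, 21.807, 74.336, -0, 83.858, -12.336], TCP at [0.167, -0.524, 0.245] pointing down, gripper open.
Joint ranges: [-178.18, 178.18], [-50.72, 133.34], [12.68, 142.11], [-81.47, 261.47], [9.98, 163.14], [-165.26, 165.26]. Speed limits (degrees/s): [136.94, 136.94, 180, 180, 180, 180].

## Interface

Orientations are given as a 3x3 rotation matrix whose columns are the frame's x, y, z axes.
In Python, from rig import * gives the robot as it stands.
- The arm moves only by the shell command python3 -m crank 'ROWS' [FORCE]. ROWS is JSON, one flat list of numbers, 7 for each row, row after row: the turn, a rotation vector about the world's x, y, z in rad, then the shift along the world's x, y, z in m, then the opening in per cent of the stroke, from 0 (shut) to 100 (fully open). A call has 1 to 20 rows; each row shifts and turns the commanded pose from where the row before left it; what a row does not reach is not made up. A row lasts 1/10 s, in which the tool goes at most 50 mm and 8.59 degrees, less where a joint would pass 70% of its speed; a pose out of reach is approached as far as the arm can. A call is refused whole if a number of a shift passes 0.05 or a number of a turn 0.15, either way. A call with a gripper value outside its range is refused whole. The fingers move at their own pace and stop on an object; FORCE is the grip in N (left out, the last holds). Time passes only in rows, so rows that do not move let the fingers close. It gives the time, the measured TCP pose, the force and the opening at its end, in the units of the state.
- observe(): the state, without advancing time (a new reading comes with each control period).
- get_image(name): name is "scene" or "top"; returns a dict with "frame" (384x512x3 uint8, red, green, blue), "fov_y" (degrees; the focal length in pixels is half the picture's height over the tangent of half this angle, whatever the lens; pixels are square), "cx", "cy" (the principal point, pixels), "k1" (the pictures are not rectified: a ray, as slopes to the right and down, at radius r is drawn at 1 + k1 r^2 times it, then the intrinsics apply), "world_to_cam" (4x4, takes a point from world to camera coordinates). Camera axes: x right, y up, looking along -z (the intrinsics and any distortion apply to the point x, -y, -z); pixel columns grow to the right and rows downward; lengths in m; the calibration is good to about 2 mm. A picture is of the moment at which its call begins. There is no depth.
- close_job(): hands the job in, once; it reports no verdict.
The state is a dict: "time_s": time; "q": joint angles; "qvel": joint speeds; "joint_efforts": joint torques, N m; "position": TCP position; "tool_rot": TCP orientation; "ft_force": force on the tool from outside, world axes, zero at the start; "wrist_torque": the same for the moment, N m; "grip_width": finger opening in m.
Only numpy, scipy, OpenCV 4.12 (cv2) and the standard library are available. Lean on these libraries where they do the work, as an engineer would, in place of code of your own. Each camera call takes 0.05 s, during which the arm holds its last target. There are 200 camera calls.

## Task

The orange stopper is stuck in the red batter nozzle. Take the wooden pusher out of its black rest, push the stopper down and out of the lower end of the nozzle with it so that it drops into the pan below, and leave the pusher standing upright in the red nozzle with its shoulder resting on the rim. Leave the blue stopper in the blue nozzle where it is.

Things in the scene. Friction and masses are not known exactly. Their poses are not given: they have to be found in the camera images.
- red_nozzle: Fixed stand: upright steel tube in a red band, open both ends, over a shallow pan. Origin: on the table under the tube's axis, z up. Tube outside 54 mm (64 over band), bore 46, lower end 90 and rim 150 mm above origin. Pan 160 (x) by 140 mm (y), walls 30, floor 3 mm. Red arm 110 mm up leads along +x to a post 125 mm high, 96 mm from the axis. A like stand, banded blue, stands to the other side.
- red_stopper: Orange stopper stuck in the red nozzle, 42 mm diameter, 36 mm tall, its lower half tapering to 32 mm. Origin: centre of its underside, z along its axis, up at the start, its top 15 mm below the rim. Four sprung catches 12 mm above the tube's lower end hold it; a push of about 4 to 10 N moves it down, and it falls free once its top has passed them.
- pusher: Loose wooden pusher, 130 g, hung upright by its shoulder in a black rest (70 x 70 mm, 90 high, hole 35). Origin: tip centre, z up its axis. Pale shaft 24 mm diameter from 0 to 80 mm, tip narrowed to 16; dark shoulder disc 56 mm diameter, 80 to 86 mm; round handle 30 mm diameter, 86 to 146 mm, to grip from above. Lift over 80 mm to clear the rest. Shoulder on rim, its tip is 20 mm below the tube.
- blue_stopper: Blue stopper of the same shape, in the like nozzle with the blue band; it must stay there. Origin: centre of its underside.
Mind the look-alikes: they are no part of the job. Leave any green or turquoise look-alike of the pusher alone.

How it is judged (in metres and radians):
On the way:
1. the pusher presses on the orange stopper while that is still inside the red nozzle (contact force between pusher and red_stopper above 1 N and z of red_stopper in the frame of red_nozzle above 0.08 m), for 0.1 s.
At the end, for the whole second after the job is handed in: The orange stopper lies at rest in the pan under the red nozzle; the pusher stands released and at rest in the red nozzle, within 10 degrees of upright, its shoulder on the rim (within 10 mm); the blue stopper is within 10 mm of where it was (z of red_stopper in the frame of red_nozzle below 0.045 m and x of red_stopper in the frame of red_nozzle between -0.085 and 0.085 m and y of red_stopper in the frame of red_nozzle between -0.075 and 0.075 m and linear speed of red_stopper below 0.05 m/s and horizontal distance between pusher and red_nozzle below 0.02 m and z of pusher in the frame of red_nozzle between 0.06 and 0.08 m and angle between pusher's own z axis and vertical below 0.17 rad and linear speed of pusher below 0.02 m/s and distance of blue_stopper from where it was at the start of the episode below 0.01 m); the robot touches nothing.
It fails at once if the blue stopper is pushed 10 mm or more out of its place (distance of blue_stopper from where it was at the start of the episode above 0.01 m).
It also fails if it takes over 37 s, if anything falls off the work surface, if the arm or the gripper's body presses on something with over 40 N, if the wrist force passes 120 N, or if a joint passes its speed limit or range.

## Working session

There is one attempt and no reset: what is moved stays moved. The work goes in short steps, Python scripts to look and compute and a shell command to move; the robot and the scene stay as the last step left them, time stands still between calls to the robot, and variables do not carry over. Pictures are saved under pics/ and viewed, about 8 in all and at most 12, crops included, and the job is handed in when it is done.

```bash
ls; mkdir -p pics; cat > h.py <<'E'
from rig import *
import numpy as np, cv2
def K(im):
    f=im["frame"].shape[0]/2/np.tan(np.radians(im["fov_y"])/2); return f
def ray(im,u,v):
    f=K(im); d=np.array([(u-im["cx"])/f,(v-im["cy"])/f]); s=d.copy()
    for _ in range(20): s=d/(1+im["k1"]*(s@s))
    M=np.array(im["world_to_cam"]); R=M[:3,:3]; t=M[:3,3]
    return -R.T@t, R.T@np.array([s[0],-s[1],-1.])
def atz(im,u,v,z):
    o,d=ray(im,u,v); return o+d*(z-o[2])/d[2]
def proj(im,p):
    M=np.array(im["world_to_cam"]); c=M[:3,:3]@np.array(p)+M[:3,3]
    s=np.array([c[0],-c[1]])/-c[2]; s=s*(1+im["k1"]*(s@s)); f=K(im)
    return s*f+[im["cx"],im["cy"]]
E
python3 - <<'E'
from h import *
import pickle
for n in("scene","top"):
    im=get_image(n); pickle.dump(im,open(n+".pkl","wb"))
    cv2.imwrite(f"pics/{n}0.png",cv2.resize(im["frame"][:,:,::-1],None,fx=1.5,fy=1.5,interpolation=cv2.INTER_CUBIC))
    print(n,im["fov_y"],im["cx"],im["cy"],im["k1"],np.round(ray(im,256,192),3))
print(observe())
E
```

```text
pics
scene 56.958786914655334 249.86067620859816 194.4558043275065 -0.04180301418579775 [[ 0.921  0.309  0.552]
 [-0.565 -0.442 -0.697]]
top 43.43405172619005 258.7651044920404 194.4573453435509 -0.17777941047045237 [[ 0.408  0.015  0.989]
 [ 0.154  0.007 -0.988]]
{'time_s': 0.1, 'q': array([-8.46999242e+01,  2.18387083e+01,  7.43776756e+01, -4.06087188e-04,
        8.38573306e+01, -1.23378955e+01]), 'qvel': array([-0.10324403, -0.10819422, -0.11521057,  0.11306515,  0.06219731,
        0.02797035]), 'joint_efforts': array([ 5.54219994e-03, -4.49216187e+01, -2.31656778e+01, -5.75630406e-05,
        3.61843420e-03, -3.88308138e-05]), 'position': array([ 0.16660605, -0.52391961,  0.24477481]), 'tool_rot': array([[ 3.03002174e-01, -9.52989856e-01, -1.25858716e-04],
       [-9.52989034e-01, -3.03002082e-01,  1.28040829e-03],
       [-1.25835156e-03, -2.68024518e-04, -9.99999172e-01]]), 'ft_force': array([ 0.2140402 , -0.06934584, -0.1202562 ]), 'wrist_torque': array([0.04571026, 0.06163631, 0.03359942]), 'grip_width': 0.08545009046878142}
```

View pics/scene0.png

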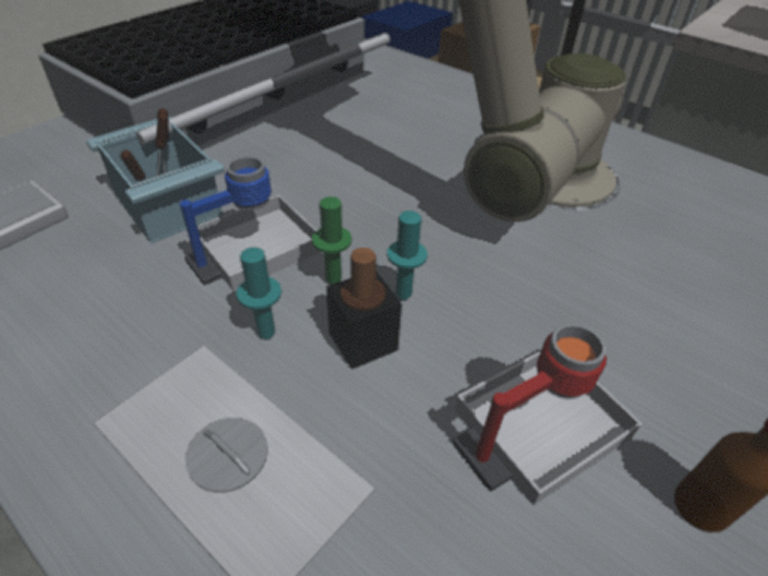

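View pics/top0.png

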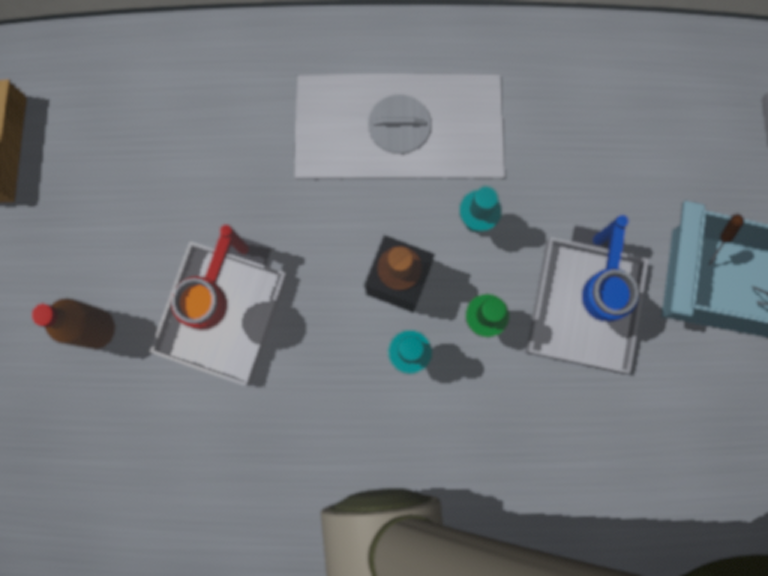

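The top view (1.5x) shows four pusher-like things: a brown one in the black rest at (400,262), a green one at (490,313), and turquoise ones at (482,208) and (410,350). The brown-handled one in the black rest fits the description. The red nozzle rim is at (196,302) with the orange stopper inside it, and the blue nozzle is at (614,293). I'll overlay models on enlarged crops to check this.

```bash
cat > ov.py <<'E'
from h import *
def circ(c,r,z,n=60):
    a=np.linspace(0,2*np.pi,n); return np.c_[c[0]+r*np.cos(a),c[1]+r*np.sin(a),0*a+z]
def crop(im,center,items,half=45,s=6):
    u,v=[int(round(x)) for x in center]; f=im["frame"]
    f=cv2.copyMakeBorder(f,100,100,100,100,cv2.BORDER_CONSTANT)[100+v-half:100+v+half,100+u-half:100+u+half,::-1]
    o=cv2.resize(f,None,fx=s,fy=s,interpolation=cv2.INTER_CUBIC); o=cv2.convertScaleAbs(o,alpha=1.5)
    for pts,col in items:
        q=np.array([(proj(im,p)-[u-half,v-half]+.5)*s for p in pts]); cv2.polylines(o,[q.astype(int)],False,col,1)
    return o
E
python3 - <<'E'
from ov import *; import pickle
S,T=[pickle.load(open(n+".pkl","rb")) for n in("scene","top")]
# pairs -> triangulate
def tri(a,b):
    A=np.zeros((3,3));B=np.zeros(3)
    for im,p in((S,a),(T,b)):
        o,d=ray(im,*p);d/=np.linalg.norm(d);P=np.eye(3)-np.outer(d,d);A+=P;B+=P@o
    return np.linalg.solve(A,B)
g=lambda *p:np.array(p)/1.5-0.17
print("pusher top",tri(g(364,256),g(400,260)),atz(T,*g(400,260),.156),atz(S,*g(364,256),.156))
print("rim",tri(g(579,349),g(196,302)),atz(T,*g(196,302),.15),atz(S,*g(579,349),.15))
for n,p in(("green",g(492,310)),("tq1",g(486,197)),("tq2",g(411,346))):print(n,atz(T,*p,.146))
print("blue",atz(T,*g(616,291),.15))
P=atz(T,*g(400,260),.156);N=atz(T,*g(196,302),.15)
it=[(circ(P,.015,.156),(0,255,255)),(circ(P,.028,.096),(255,255,0)),(circ(N,.027,.15),(0,255,0)),(circ(N,.023,.15),(0,255,0)),(circ(N,.032,.11),(255,0,255))]
o=[crop(im,proj(im,X),it,32,6)for X in(P,N) for im in(S,T)]
cv2.imwrite("pics/c1.png",cv2.resize(np.vstack([np.hstack(o[:2]),np.hstack(o[2:])]),(600,600)))
E
```

```text
pusher top [0.57113434 0.00231543 0.15150963] [0.57070298 0.00176995 0.156     ] [0.57471613 0.00642942 0.156     ]
rim [0.52317068 0.24924841 0.13862786] [0.52234401 0.24390426 0.15      ] [0.53291198 0.25287982 0.15      ]
green [ 0.51245358 -0.10658751  0.146     ]
tq1 [ 0.65021129 -0.10296704  0.146     ]
tq2 [ 0.47045019 -0.01071371  0.146     ]
blue [ 0.53407755 -0.25651274  0.15      ]
```

View pics/c1.png

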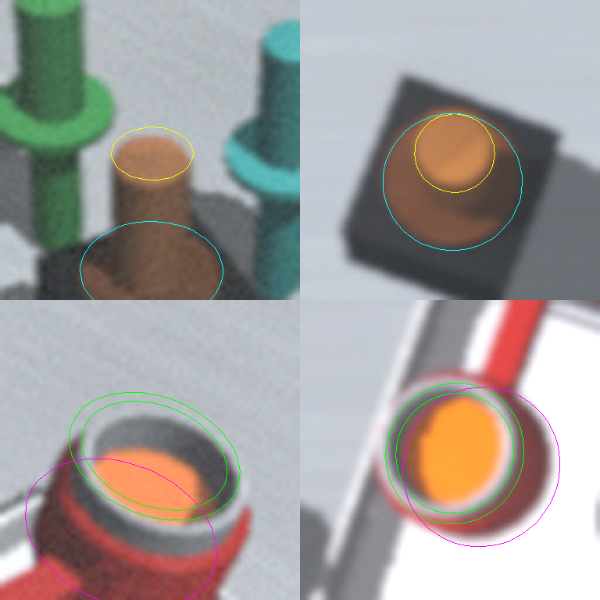

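Overlay result: the brown-handled pusher in the black rest is confirmed at about (0.571, 0.002), and the two rim outlines are 1–2 px off. I'll refine both by least squares.

```bash
python3 - <<'E'
from ov import *; import pickle
from scipy.optimize import least_squares
S,T=[pickle.load(open(n+".pkl","rb")) for n in("scene","top")]
P=np.array([.5707,.0018,.156]);N=np.array([.52234,.2439,.15]);k=768/600/6
for n,X,ds,dt in(("P",P,(0,8),(0,0)),("N",N,(5,10),(-3,-8))):
    ts=proj(S,X)+np.array(ds)*k; tt=proj(T,X)+np.array(dt)*k
    print(n,"scene",atz(S,*ts,X[2]),"top",atz(T,*tt,X[2]))
    r=least_squares(lambda p:np.r_[proj(S,[*p,X[2]])-ts,proj(T,[*p,X[2]])-tt],X[:2]); print(r.x,r.fun)
E
python3 -m crank '[0,0,0,0.024,0.032,0,100, 0,0,0,0.024,0.032,0,100, 0,0,0,0.024,0.032,0,100, 0,0,0,0.024,0.032,0,100, 0,0,0,0.024,0.032,0,100, 0,0,0,0.024,0.032,0,100, 0,0,0,0.024,0.032,0,100, 0,0,0,0.024,0.032,0,100, 0,0,0,0.024,0.032,0,100, 0,0,0,0.024,0.032,0,100, 0,0,0,0.024,0.032,0,100, 0,0,0,0.024,0.032,0,100, 0,0,0,0.024,0.032,0,100, 0,0,0,0.024,0.032,0,100, 0,0,0,0.024,0.032,0,100, 0,0,0,0.024,0.032,0,100, 0,0,0,0,0,0,100]' 40
```

```text
P scene [0.57408037 0.00478468 0.156     ] top [0.5707 0.0018 0.156 ]
[0.57175743 0.0027232 ] [-0.00455466 -1.17737953 -0.52756882 -0.58820268]
N scene [0.52520116 0.24700596 0.15      ] top [0.52541065 0.24518222 0.15      ]
[0.52528358 0.246317  ] [-0.44544598 -0.20038387 -0.6222943   0.07182441]
time_s: 1.8
position: [0.5521, -0.0089, 0.2445]
tool_rot: [[0.307, -0.952, -0.0], [-0.952, -0.307, 0.001], [-0.001, 0.0, -1.0]]
ft_force: [0.1, -0.2, 0.2]
grip_width: 0.0855
```

Pusher is at (0.572, 0.003) and the nozzle at (0.525, 0.246). Next I centre over the pusher, descend to TCP z = 0.125 and close.

```bash
python3 -m crank '[0,0,0,0.020,0.012,0,100, 0,0,0,0,0,-0.03,100, 0,0,0,0,0,-0.03,100, 0,0,0,0,0,-0.03,100, 0,0,0,0,0,-0.02,100, 0,0,0,0,0,-0.01,100, 0,0,0,0,0,0,100]' 40
python3 -m crank '[0,0,0,0,0,0,20, 0,0,0,0,0,0,20, 0,0,0,0,0,0,20, 0,0,0,0,0,0,20, 0,0,0,0,0,0,20, 0,0,0,0,0,0,20, 0,0,0,0,0,0,20, 0,0,0,0,0,0,20]' 60
```

```text
time_s: 2.5
position: [0.57, -0.0005, 0.1244]
tool_rot: [[0.302, -0.953, -0.002], [-0.953, -0.302, 0.0], [-0.001, 0.002, -1.0]]
ft_force: [0.9, -0.1, -0.2]
grip_width: 0.0853
time_s: 3.3
position: [0.571, -0.0002, 0.1261]
tool_rot: [[0.303, -0.953, 0.002], [-0.953, -0.303, -0.0], [0.001, -0.001, -1.0]]
ft_force: [-0.7, -0.9, 6.2]
grip_width: 0.0287
```

```bash
python3 -m crank '[0,0,0,0,0,0.01,0, 0,0,0,0,0,0.02,0, 0,0,0,0,0,0.03,0, 0,0,0,0,0,0.03,0, 0,0,0,0,0,0.03,0, 0,0,0,0,0,0.03,0, 0,0,0,0,0,0.02,0, 0,0,0,0,0,0.01,0, 0,0,0,0,0,0,0, 0,0,0,0,0,0,0]' 60
python3 - <<'E'
from ov import *
o=observe();print(o["position"],o["ft_force"])
S,T=get_image("scene"),get_image("top")
c=o["position"];tip=c-[0,0,.115]
it=[(circ(tip,r,tip[2]+z),col) for r,z,col in((.015,.146,(0,255,255)),(.028,.083,(255,255,0)),(.008,0,(0,255,0)))]
cv2.imwrite("pics/c2.png",np.hstack([crop(S,proj(S,tip+[0,0,.06]),it,66,6),])[:, :792])
E
```

```text
time_s: 4.3
position: [0.5703, -0.0001, 0.3042]
tool_rot: [[0.303, -0.953, -0.002], [-0.953, -0.303, 0.0], [-0.001, 0.002, -1.0]]
ft_force: [-0.1, 0.3, -1.2]
grip_width: 0.0289
[ 5.70278903e-01 -8.37751475e-05  3.04208656e-01] [-0.1350093   0.30394915 -1.18863631]
```

```bash
python3 -c "
import cv2;i=cv2.imread('pics/c2.png');cv2.imwrite('pics/c2.png',cv2.resize(i,(600,600)))"
```

```text
(no output)
```

View pics/c2.png

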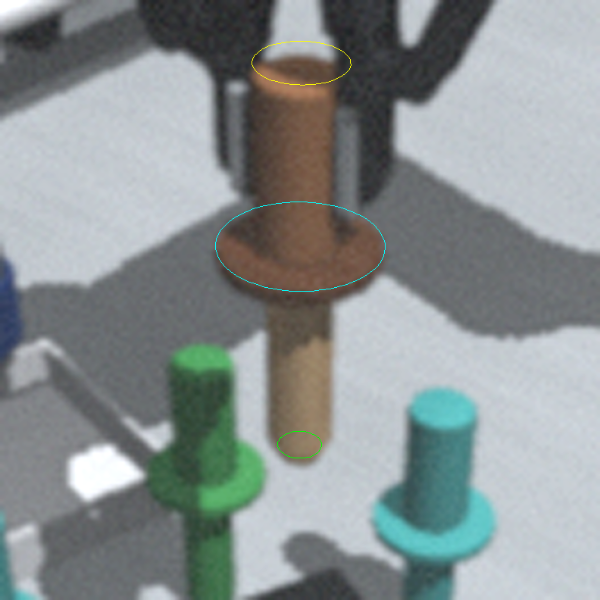

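The crop shows the pusher hanging upright in the jaws, with the shoulder near (300,250) and the tip near (300,450), within about 3 mm of the model. Next I move over the red nozzle.

```bash
python3 -m crank '[0,0,0,-0.003,0.015,0,0, 0,0,0,-0.006,0.033,0,0, 0,0,0,-0.006,0.033,0,0, 0,0,0,-0.006,0.033,0,0, 0,0,0,-0.006,0.033,0,0, 0,0,0,-0.006,0.033,0,0, 0,0,0,-0.006,0.033,0,0, 0,0,0,-0.004,0.023,0,0, 0,0,0,-0.002,0.010,0,0, 0,0,0,0,0,0,0, 0,0,0,0,0,0,0]' 60
python3 - <<'E'
from ov import *
o=observe();print(o["position"],o["ft_force"])
S,T=get_image("scene"),get_image("top")
c=o["position"];tip=c-[0,0,.117]
N=np.array([.5253,.2463,.15])
it=[(circ(tip,r,tip[2]+z),col) for r,z,col in((.028,.083,(255,255,0)),(.008,0,(0,255,0)))]+[(circ(N,.027,.15),(255,0,255)),(circ(tip,.012,.15),(0,0,255))]
cv2.imwrite("pics/c3.png",np.hstack([cv2.resize(crop(im,proj(im,N),it,40,6),(400,400),interpolation=cv2.INTER_AREA) for im in(S,T)]))
E
```

```text
time_s: 5.5
position: [0.5257, 0.2453, 0.3051]
tool_rot: [[0.303, -0.953, -0.0], [-0.953, -0.303, -0.0], [0.0, 0.0, -1.0]]
ft_force: [0.6, -0.2, -1.5]
grip_width: 0.0288
[0.52567797 0.24534232 0.30508764] [ 0.57075536 -0.1949546  -1.54111706]
```

View pics/c3.png

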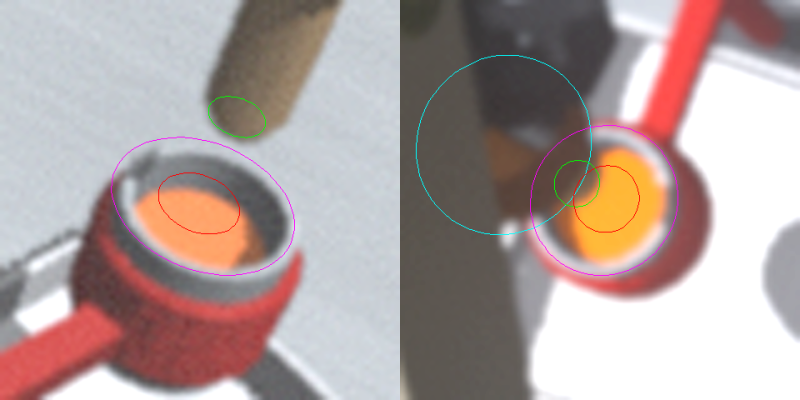

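The rim outlines match in both views and the tip is over the bore, at about (237,117) against the rim at (203,206) in the scene crop. Next I lower it in steps, watching the force.

```bash
python3 -m crank '[0,0,0,0,0,-0.02,0, 0,0,0,0,0,-0.02,0, 0,0,0,0,0,-0.005,0, 0,0,0,0,0,-0.004,0, 0,0,0,0,0,-0.004,0, 0,0,0,0,0,-0.004,0]' 60
python3 -m crank '[0,0,0,0,0,-0.004,0, 0,0,0,0,0,-0.004,0, 0,0,0,0,0,-0.004,0, 0,0,0,0,0,-0.004,0, 0,0,0,0,0,-0.004,0]' 60
```

```text
time_s: 6.2
position: [0.5261, 0.2458, 0.2491]
tool_rot: [[0.303, -0.953, 0.002], [-0.953, -0.303, 0.0], [0.0, -0.002, -1.0]]
ft_force: [0.1, -0.2, 7.0]
grip_width: 0.0289
time_s: 6.7
position: [0.5258, 0.2459, 0.2285]
tool_rot: [[0.303, -0.953, 0.001], [-0.953, -0.303, 0.0], [0.0, -0.001, -1.0]]
ft_force: [-0.2, -1.8, 0.8]
grip_width: 0.0294
```

```bash
python3 -m crank '[0,0,0,0,0,-0.004,0, 0,0,0,0,0,-0.004,0, 0,0,0,0,0,-0.004,0, 0,0,0,0,0,-0.004,0]' 60
python3 -m crank '[0,0,0,0,0,-0.004,0, 0,0,0,0,0,-0.004,0, 0,0,0,0,0,-0.004,0]' 60
python3 - <<'E'
from ov import *
o=observe();print(o["position"],o["ft_force"])
S,T=get_image("scene"),get_image("top")
N=np.array([.5253,.2463,.1])
cv2.imwrite("pics/c4.png",cv2.resize(crop(S,proj(S,N),[],64,6),(600,600)))
E
```

```text
time_s: 7.1
position: [0.5254, 0.2458, 0.2115]
tool_rot: [[0.303, -0.953, -0.001], [-0.953, -0.303, -0.0], [-0.0, 0.001, -1.0]]
ft_force: [1.1, 0.4, -1.7]
grip_width: 0.0286
time_s: 7.4
position: [0.5256, 0.2459, 0.1999]
tool_rot: [[0.303, -0.953, -0.0], [-0.953, -0.303, 0.0], [-0.0, 0.0, -1.0]]
ft_force: [-0.6, 0.7, 0.1]
grip_width: 0.0287
[0.52559962 0.24587002 0.19992302] [-0.60311003  0.67093289  0.07197988]
```

View pics/c4.png

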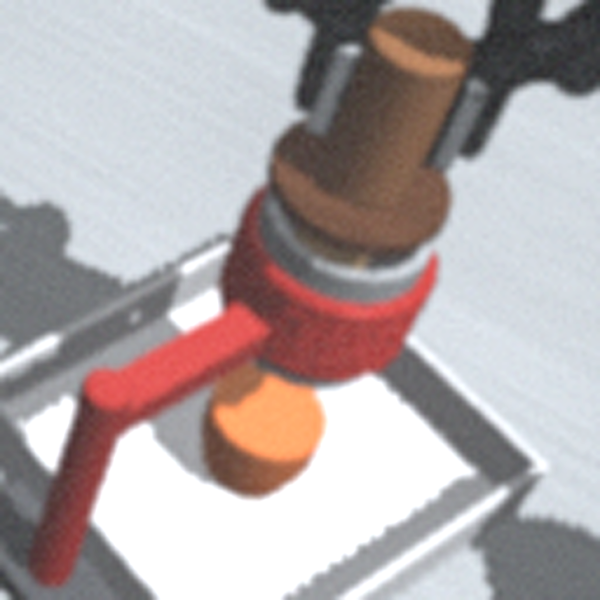

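The stopper stands upright in the pan at about (262,430), and the shoulder at (360,190) is roughly 12 mm above the rim. I lower until contact.

```bash
python3 -m crank '[0,0,0,0,0,-0.004,0, 0,0,0,0,0,-0.004,0, 0,0,0,0,0,-0.002,0, 0,0,0,0,0,0,0]' 60
python3 -m crank '[0,0,0,0,0,-0.002,0, 0,0,0,0,0,0,0]' 60
```

```text
time_s: 7.9
position: [0.5255, 0.2459, 0.19]
tool_rot: [[0.303, -0.953, -0.001], [-0.953, -0.303, -0.0], [-0.0, 0.001, -1.0]]
ft_force: [0.2, -0.5, -0.8]
grip_width: 0.029
time_s: 8.1
position: [0.5256, 0.2459, 0.1882]
tool_rot: [[0.303, -0.953, -0.0], [-0.953, -0.303, -0.0], [-0.0, 0.0, -1.0]]
ft_force: [0.4, 0.6, -1.2]
grip_width: 0.0287
```

```bash
python3 -m crank '[0,0,0,0,0,-0.001,0, 0,0,0,0,0,-0.001,0, 0,0,0,0,0,0,0]' 60
python3 -m crank '[0,0,0,0,0,-0.001,0, 0,0,0,0,0,0,0]' 60
```

```text
time_s: 8.4
position: [0.5256, 0.2459, 0.1863]
tool_rot: [[0.303, -0.953, -0.0], [-0.953, -0.303, 0.0], [-0.0, 0.0, -1.0]]
ft_force: [0.0, -0.7, -0.7]
grip_width: 0.0285
time_s: 8.6
position: [0.5256, 0.2459, 0.1862]
tool_rot: [[0.303, -0.953, 0.001], [-0.953, -0.303, 0.0], [0.0, -0.001, -1.0]]
ft_force: [-2.2, -0.4, 4.8]
grip_width: 0.0287
```

The shoulder is seated: 4.8 N up. I release and lift off.

```bash
python3 -m crank '[0,0,0,0,0,0,40, 0,0,0,0,0,0,45, 0,0,0,0,0,0,60, 0,0,0,0,0,0,80, 0,0,0,0,0,0,100, 0,0,0,0,0,0,100, 0,0,0,0,0,0,100, 0,0,0,0,0,0.02,100, 0,0,0,0,0,0.03,100, 0,0,0,0,0,0.04,100, 0,0,0,0,0,0.04,100, 0,0,0,0,0,0.02,100, 0,0,0,-0.03,-0.03,0,100, 0,0,0,-0.04,-0.03,0,100, 0,0,0,-0.03,-0.04,0,100, 0,0,0,0,-0.04,0,100, 0,0,0,0,0,0,100, 0,0,0,0,0,0,100]' 60
python3 - <<'E'
from ov import *
S,T=get_image("scene"),get_image("top")
N=np.array([.5253,.2463,.15])
it=[(circ(N,.028,.156),(255,255,0)),(circ(N,.015,.216),(0,255,255)),(circ([.534,-.2565],.027,.15),(255,0,0))]
a=cv2.resize(crop(S,proj(S,N-[0,0,.03]),it,64,6),(400,400));b=cv2.resize(crop(T,proj(T,N),it,50,6),(400,400))
B=[.534,-.2565,.15];c=[cv2.resize(crop(im,proj(im,B),it[2:],30,6),(200,200)) for im in(S,T)]
cv2.imwrite("pics/c5.png",np.vstack([np.hstack([a,b]),np.hstack(c+[np.zeros((200,400,3),np.uint8)])]))
E
```

```text
time_s: 10.4
position: [0.4257, 0.1054, 0.3356]
tool_rot: [[0.301, -0.954, 0.001], [-0.954, -0.301, 0.0], [-0.0, -0.001, -1.0]]
ft_force: [0.7, 0.5, 0.2]
grip_width: 0.0853
```

View pics/c5.png

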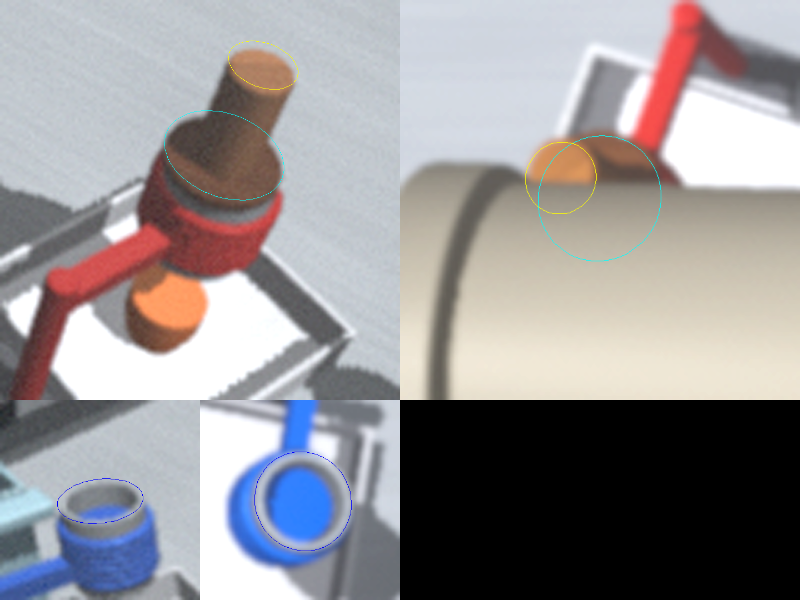

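The pusher stands upright with its shoulder on the rim (model outlines match at (223,155) and (263,65)). The stopper rests in the pan at (168,305), the blue stopper is in place, and the arm is clear. I'm handing in.

```bash
python3 -c "
from rig import *
print(observe()['time_s'],observe()['ft_force']);print(close_job())"
```

```text
10.5 [ 0.07702531 -0.1133746  -0.0010886 ]
the job is handed in; nothing more can be done
None
```

I took the brown-handled pusher out of the black rest and pushed the orange stopper down through the red nozzle into the pan. I then seated the pusher's shoulder on the rim, let go and moved the arm clear, handing in at 10.5 s of the 37 s allowed.

**Last checks:**
- **Pusher:** the scene picture shows it upright with its shoulder on the rim. When it seated, the wrist read 4.8 N up. In the last top picture the arm hid part of it, so that view only partly confirms this.
- **Orange stopper:** it rests upright in the pan.
- **Blue stopper:** it is still in its nozzle and looks unmoved. I judged that by eye and did not measure it.
- **Arm:** it touched nothing at hand-in, with wrist force near zero.

**Not fully confirmed:** the push on the stopper read 7 N just as it began to move. I sampled the force only at the end of each move, so I have no continuous record for the 0.1 s contact requirement.

The two cameras disagreed by about 2–4 mm on positions. That was well within the clearances, and nothing failed.

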